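# Couple the test gauge to the bench air outlet

### The job

The quick coupler on the bench air outlet is empty and its sleeve has sprung shut: pull the sleeve back (down) as far as it goes, so that it stays back. Then take the pressure gauge out of the fittings rack and push its plug straight into the coupler until it is fully home and the sleeve springs forward again and locks it. Press gently and by feel, without forcing or ramming it, let go, and leave the other fittings and the wire spool where they are.

Things in the scene. Friction and masses are not known exactly. Their poses are not given: they have to be found in the camera images.
- air_block: The bench air outlet, bolted down: an aluminium block 62 x 62 mm, top 46 mm above the bench, on a foot plate 100 x 85 mm, with a brass valve and pipe to its +x side, all below 52 mm. A steel quick coupler stands upright on it, mouth up. Origin: underside centre, on the coupler's axis. The taper thread takes up unevenly: the whole coupler stands up to 6 mm higher or lower than nominal.
- mouth (a point): The nominal centre of the coupler's mouth rim, 124 mm above the bench; the true one is up to 6 mm higher or lower. Bore 20.4 mm across. 12 mm down, four locking balls stand in the bore while the sleeve is forward: nothing goes in. A plug meets the spring collar 9 mm down (3 to 6 N), takes its place, and within the last 1 mm before its hexagon lands on the rim the balls drop into its groove.
- sleeve (a joint): The coupler's round knurled sleeve, 36 to 38 mm across, nominally 88 to 122.5 mm above the bench. 0 = sprung forward (up); grows as it is pulled back (down), hard stop at 0.0105 m; 3.5 N to start, 7 N at the stop. Pulled under 0.0085 m it springs up again; pulled to the stop and let go it stays at about 0.008 m. It springs forward by itself once a plug is home, and locks it.
- gauge_case (a point): Centre of the pressure gauge's case, on its axis, z up. The gauge (0.3 kg) stands in a hole of the rack: a round dark case 50 mm across and 31 mm high, white dial up, over a brass hexagon (30 mm across) and a brass plug. The hexagon's underside is 31.5 mm below this point, the plug's tip 61.5 mm below. Fully home, the hexagon is on the mouth rim (within 1 mm): this point is 31.5 mm above it.
- plug_tip (a point): Tip of the gauge's plug, on its axis, hidden in the rack's hole at first. The plug is 19 mm across and 30 mm long from tip to hexagon, with a 3 mm chamfer at the tip and a groove 13.8 to 21.5 mm from the tip.
- rack: The fittings rack: a heavy fixed wooden block 75 mm (x) by 245 mm (y) by 40 mm high with three holes 24 mm across and 34 mm deep in a row along its y axis at -80, 0 and +80 mm. Origin: centre of the underside. The fittings stand loosely in the holes, hexagon or head resting on the top face; which stands where varies.
- nozzle_mid (a point): A blow nozzle with the same plug, in the rack: brass hexagon and a tapered steel nozzle, reaching 44 mm above the rack's top. The point is on its axis, 7 mm above the rack's top. A bystander.
- blank_mid (a point): A brass blanking plug in the rack: a round knurled head 28 mm across and 12 mm high. The point is on its axis, 7 mm above the rack's top. A bystander.
- spool_mid (a point): A spool of copper wire, 68 mm across and 56 mm high, standing on the bench beyond the work. The point is its centre. A bystander.

How it is judged:
By the outcome, as a careful person would: the job done as asked, in the order asked, and still so for the second after the job is handed in, with the robot touching nothing.
It also fails if it takes over 54 s, if anything falls off the work surface, if the arm or the gripper's body presses on something with over 40 N, if the wrist force passes 120 N, or if a joint passes its speed limit or range.

### The arm

A 7-joint arm with a two-finger parallel gripper is mounted at the origin on the work surface. World frame = base frame: x ahead of the robot, y to its left, z up, the work surface at z = 0. Lengths are in m, angles in rad, forces in N, time in s.
With the tool pointing down it reaches from about 0.425 to 0.925 m from the base axis. Payload 6.8 kg.
Tool frame: the origin (TCP) lies midway between the tips of the shut fingers; the grasp point (between the pads) lies 19 mm behind it; x points along the fingers, y is the direction in which the jaws open and shut, and the axes are right-handed (so a half turn about x gives the same grasp; the last joint's range is limited). The gripper opens to 85 mm and grips with 20 to 120 N. Pads are 22 mm wide; open, the fingers measure 114 mm over their backs; the gripper's body (76 mm by 85 mm) begins 54 mm behind the grasp point. The pads swing forward as they close: fully open they stand 13 mm farther back than shut.
Start: joints at [1.131, 0.477, 0.022, 1.555, -0.011, 1.109, -0.083], TCP at [0.22, -0.638, 0.231] pointing down, gripper open.
Joint ranges: [-2.96, 2.96], [-0.34, 2.1], [-1.41, 1.46], [0.24, 2.44], [-1.37, 4.51], [0.17, 1.92], [-2.96, 2.96]. Speed limits (rad/s): [2.39, 2.39, 3.14, 3.14, 3.14, 3.14, 3.14].

### API

Orientations are given as a rotation vector (axis times angle).
In Python, from bench import r, viewer, nets gives the robot as it stands.
- The arm moves only by the shell command python3 -m pendant 'ROWS' [FORCE]. ROWS is JSON, one flat list of numbers, 5 for each row, row after row: the finger opening in mm, from 0 to 85.4, then the shift along the tool's x, y, z in mm, then the turn about the tool's x in rad. A call has 1 to 20 rows; each row shifts and turns the commanded pose from where the row before left it, along the tool's axes as they then stand; what a row does not reach is not made up. A row lasts 1/8 s, in which the tool goes at most 62.5 mm and 10.7 degrees, less where a joint would pass 70% of its speed; a pose out of reach is approached as far as the arm can. A call with a gripper value outside its range is refused whole. The fingers move at their own pace and stop on an object; FORCE is the grip in N (left out, the last holds). Time passes only in rows, so rows that do not move let the fingers close. It gives the time, the measured TCP pose, the force and the opening at its end, in the units of the state.
- r.get_obs(): the state, without advancing time (a new reading comes with each control period).
- viewer.grab_frame(name): name is "scene" or "top" or "wrist"; returns (picture, depth): 480x640x3 uint8, red, green, blue; 480x640 float32, m along the optical axis (not along the pixel's ray), 0 where there is no reading.
- viewer.calibration(name): a dict with "mtx" (3x3 intrinsics, pixels), "world_to_cam" (4x4, takes a point from world to camera coordinates). Camera axes: x right, y up, looking along -z (the intrinsics and any distortion apply to the point x, -y, -z); pixel columns grow to the right and rows downward; lengths in m; the calibration is good to about 2 mm. A picture is of the moment at which its call begins: read the wrist's pose just before it. calibration takes no time and is no camera call; for the wrist camera it gives the pose at the moment of the call.
- r.hand_in(): hands the job in, once; it reports no verdict.
Trained networks look in the newest picture that a camera, given by its name, has taken for a name from the list of things; names that differ only in an ending like _2 or _b are one class to them, and where a whole thing is asked for, a point or a joint stands for the part that bears it (a point fixed in the world has none). Each returns a list of dicts, best first, with "score" (0 to 1); they miss things now and then, are a little off and sometimes report something else, mostly with a low value. They report only what shows in the picture. A call takes as long as a camera call.
- nets.look_for(name, camera): "location" ([x, y, z] in m, in world coordinates, good to about 4 mm: the middle of the surface that is visible of it).
- nets.silhouettes(name, camera): "mask" (480x640 bool, what is visible of it).
The state is a dict: "clock": time; "joints": joint angles; "qvel": joint speeds; "tau": joint torques, N m; "tcp_pos": TCP position; "orientation": TCP orientation; "contact_force": force on the tool from outside, world axes, zero at the start; "moment": the same for the moment, N m; "grip_width": finger opening in m.
Only numpy, scipy, OpenCV 4.12 (cv2) and the standard library are available. Lean on these libraries where they do the work, as an engineer would, in place of code of your own. Each camera call takes 0.05 s, during which the arm holds its last target. There are 200 camera calls.

## Working session

There is one attempt and no reset: what is moved stays moved. The work goes in short steps, Python scripts to look and compute and a shell command to move; the robot and the scene stay as the last step left them, time stands still between calls to the robot, and variables do not carry over. Pictures are saved under pics/ and viewed, about 8 in all and at most 12, crops included, and the job is handed in when it is done.

```bash
mkdir -p pics; ls; cat > h.py <<'E'
import numpy as np,cv2
from bench import r,viewer,nets
from scipy.spatial.transform import Rotation as R
np.set_printoptions(precision=4,suppress=True)
def cloud(cam):
    p,d=viewer.grab_frame(cam);c=viewer.calibration(cam);K=np.array(c["mtx"]);W=np.linalg.inv(np.array(c["world_to_cam"]))
    v,u=np.mgrid[:480,:640];X=np.stack([(u-K[0,2])/K[0,0]*d,-(v-K[1,2])/K[1,1]*d,-d,np.ones_like(d)],-1)@W.T
    X=X[...,:3];X[d==0]=np.nan
    return p,X
E
python3 - <<'E'
from h import *
o=r.get_obs();print({k:np.array(v) for k,v in o.items()});print(R.from_rotvec(o["orientation"]).as_matrix())
ims=[]
for cam in("scene","top"):
    p,X=cloud(cam);ims.append(p);c=viewer.calibration(cam);print(cam,{k:v for k,v in c.items() if k!="world_to_cam"})
    for n in("air_block","sleeve","gauge_case","rack","nozzle_mid","blank_mid","spool_mid"):
        print(n,[(np.array(q["location"]),round(q["score"],2)) for q in nets.look_for(n,cam)[:2]])
    cv2.imwrite(f"pics/{cam}0.png",p[...,::-1])
E
```

```text
pics
{'clock': array(0.), 'joints': array([ 1.1309,  0.4778,  0.0223,  1.5564, -0.0115,  1.1093, -0.0831]), 'qvel': array([-0.0004,  0.0011, -0.0007, -0.0004,  0.0007, -0.001 , -0.0005]), 'tau': array([ -0.0003, -59.6444,   1.6076, -28.1198,   0.0123,   0.0093,
         0.    ]), 'tcp_pos': array([ 0.2197, -0.6376,  0.2303]), 'orientation': array([ 2.0419,  0.3439, -2.0428]), 'contact_force': array([ 0.2567, -0.4551, -0.2776]), 'moment': array([-0.003 ,  0.0466, -0.0156]), 'grip_width': array(0.0854)}
[[-0.0008  0.3258 -0.9454]
 [ 0.0017 -0.9454 -0.3258]
 [-1.     -0.0019  0.0002]]
scene {'mtx': array([[469.3247,   0.    , 326.693 ],
       [  0.    , 469.3247, 231.9658],
       [  0.    ,   0.    ,   1.    ]])}
air_block [(array([0.5087, 0.1155, 0.0329]), 0.76)]
sleeve [(array([0.5016, 0.1167, 0.1125]), 0.88), (array([0.5073, 0.1154, 0.0354]), 0.21)]
gauge_case [(array([ 0.52  , -0.2973,  0.0797]), 0.56)]
rack [(array([ 0.5229, -0.2379,  0.0445]), 0.61)]
nozzle_mid [(array([ 0.4899, -0.1421,  0.0485]), 0.56)]
blank_mid [(array([ 0.5032, -0.216 ,  0.0536]), 0.87)]
spool_mid [(array([ 0.7821, -0.0029,  0.0538]), 0.93), (array([0.5017, 0.1121, 0.1086]), 0.3)]
top {'mtx': array([[498.8652,   0.    , 312.3416],
       [  0.    , 498.8652, 238.2868],
       [  0.    ,   0.    ,   1.    ]])}
air_block [(array([0.4999, 0.1269, 0.0404]), 0.59)]
sleeve []
gauge_case [(array([ 0.5084, -0.2908,  0.084 ]), 0.76)]
rack [(array([ 0.495 , -0.1965,  0.0359]), 0.73)]
nozzle_mid [(array([ 0.4868, -0.1315,  0.0498]), 0.62)]
blank_mid [(array([ 0.497 , -0.2122,  0.0524]), 0.68)]
spool_mid [(array([0.7672, 0.0117, 0.0572]), 0.86)]
```

View pics/scene0.png

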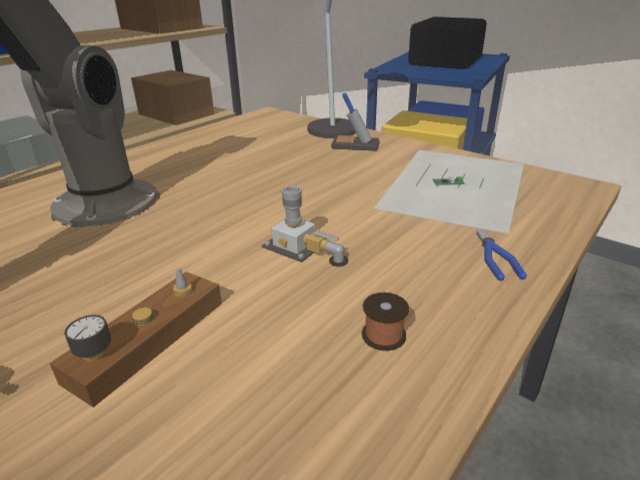

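View pics/top0.png

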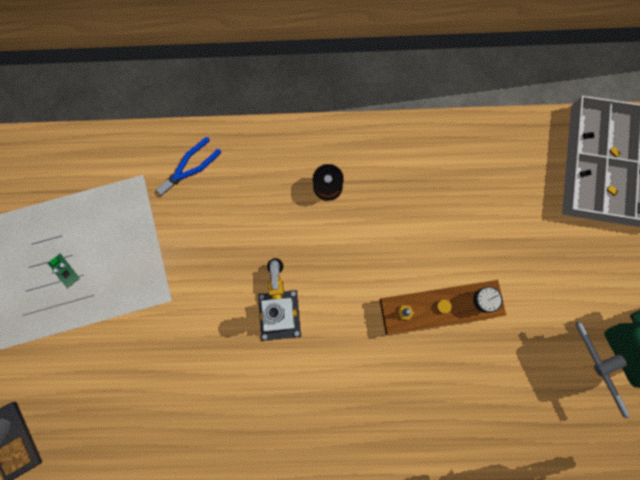

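The views show the coupler at about (293,205) in scene and (275,313) in top. The gauge is in the rack's -y end hole, at (88,335) and (488,300). Next I measure their axes from depth and masks.

```bash
cat >> h.py <<'E'
from scipy.optimize import least_squares
def circ(P):
    f=lambda q:np.hypot(P[:,0]-q[0],P[:,1]-q[1])-q[2]
    s=least_squares(f,[*P[:,:2].mean(0),.02],loss="soft_l1",f_scale=.001);return s.x,np.sqrt(np.mean(s.fun**2))
E
python3 - <<'E'
from h import *
for cam in("top","scene"):
    p,X=cloud(cam)
    for nm,c,rr in(("coupler",(.5,.12),.035),("gauge",(.512,-.295),.04)):
        m=np.hypot(X[...,0]-c[0],X[...,1]-c[1])<rr
        P=X[m]; zs=P[:,2]
        print(cam,nm,"top z pct",np.percentile(zs,[50,90,95,99]))
        if nm=="coupler":
            for lo,hi in((.075,.085),(.085,.095),(.095,.105),(.105,.115),(.115,.125),(.125,.14)):
                Q=P[(zs>lo)&(zs<hi)]
                if len(Q)>8: print(lo,len(Q),*circ(Q),Q.min(0),Q.max(0))
        else:
            Q=P[zs>.08];print("dial",len(Q),(Q.min(0)+Q.max(0))/2,Q.mean(0),np.ptp(Q,axis=0))
            Q=P[(zs>.06)&(zs<.083)]
            if len(Q)>8: print("case",len(Q),*circ(Q))
    m=(X[...,2]>.034)&(X[...,2]<.046)&(X[...,1]<-.05)&(X[...,1]>-.4)&(X[...,0]>.4)&(X[...,0]<.62)
    print("rack",cv2.minAreaRect(X[m][:,:2].astype(np.float32)*1000))
    print("frames z table",np.nanmedian(X[240:260,330:360,2]))
E
```

```text
top coupler top z pct [0.0454 0.1238 0.125  0.1265]
0.105 96 [0.4904 0.1279 0.0074] 0.0037568605059427863 [0.4776 0.1101 0.1052] [0.5044 0.1424 0.1149]
0.115 171 [0.4898 0.127  0.0156] 0.002679129869664414 [0.4718 0.1087 0.1151] [0.5077 0.1451 0.125 ]
0.125 45 [0.4905 0.1266 0.0129] 0.002530530469503362 [0.4736 0.1106 0.1251] [0.5071 0.1446 0.1289]
top gauge top z pct [0.0653 0.0866 0.0874 0.089 ]
dial 531 [ 0.5061 -0.2931  0.0852] [ 0.5062 -0.293   0.0851] [0.0491 0.0503 0.0102]
case 144 [ 0.5043 -0.2885  0.02  ] 0.004837675970003453
rack ((496.70989990234375, -213.2809295654297), (74.98617553710938, 245.97940063476562), 7.422330379486084)
frames z table -0.0006933726083786507
scene coupler top z pct [0.0452 0.1183 0.1226 0.1247]
0.075 70 [0.4897 0.1258 0.0138] 0.0011080438969598538 [0.4802 0.1095 0.075 ] [0.5051 0.1333 0.0848]
0.085 56 [0.4888 0.1269 0.0184] 0.002011633586145436 [0.4832 0.1063 0.0852] [0.5079 0.1407 0.0949]
0.095 90 [0.4894 0.1259 0.018 ] 0.0011413324740450585 [0.4756 0.1057 0.095 ] [0.5093 0.1369 0.105 ]
0.105 91 [0.4907 0.1248 0.0171] 0.0012276577900617123 [0.476  0.1065 0.105 ] [0.5108 0.1348 0.1149]
0.115 192 [0.4932 0.1228 0.0145] 0.0028975671185496985 [0.4732 0.1059 0.115 ] [0.5099 0.1445 0.1249]
scene gauge top z pct [0.0396 0.085  0.0855 0.0865]
dial 921 [ 0.5069 -0.2954  0.0838] [ 0.5087 -0.2962  0.0846] [0.0517 0.0499 0.0075]
case 603 [ 0.5062 -0.295   0.0247] 0.0009336970967906229
rack ((496.8776550292969, -214.73867797851562), (78.42912292480469, 246.55902099609375), 7.423154830932617)
frames z table -0.00025307969252363893
```

Rack yaw is 7.4°. The coupler axis is near (0.490, 0.1265) and the gauge near (0.507, -0.294). I turn the tool to the rack's yaw and go over the gauge for a wrist look, which is on the way to the coupler.

```bash
python3 -m pendant '[85,0,0,0,-0.171,85,0,0,0,-0.171,85,0,0,0,-0.171,85,0,0,0,-0.171,85,0,0,0,-0.171,85,0,0,0,-0.171,85,0,0,0,-0.171,85,0,0,0,-0.171,85,0,40.4,-38.6,0,85,0,40.4,-38.6,0,85,0,40.4,-38.6,0,85,0,40.4,-38.6,0,85,0,40.4,-38.6,0,85,0,40.4,-38.6,0,85,0,40.4,-38.6,0,85,0,40.4,-38.6,0,85,0,0,0,0]'
python3 - <<'E'
from h import *
o=r.get_obs();M=R.from_rotvec(o["orientation"]).as_matrix();print(o["tcp_pos"],M,o["joints"])
p,X=cloud("wrist");cv2.imwrite("pics/w1.png",p[...,::-1])
c=viewer.calibration("wrist");print(np.array(c["world_to_cam"]))
Q=X[(np.hypot(X[...,0]-.507,X[...,1]+.294)<.04)&(X[...,2]>.08)];print(len(Q))
if len(Q):print((Q.min(0)+Q.max(0))/2,Q.mean(0),np.ptp(Q,axis=0))
E
```

```text
clock: 3.02
tcp_pos: [0.5042, -0.285, 0.2318]
orientation: [1.109, 1.271, -1.104]
contact_force: [-0.2, -0.0, -0.3]
grip_width: 0.0849
[ 0.5042 -0.285   0.2318] [[ 0.0024  0.9905  0.1375]
 [ 0.0019  0.1375 -0.9905]
 [-1.      0.0027 -0.0016]] [ 0.7586  0.3545 -0.4417  1.7667  0.1683  1.0565  0.396 ]
[[ 0.9911  0.1329  0.0011 -0.4599]
 [-0.1276  0.954  -0.2714  0.3747]
 [-0.0371  0.2689  0.9625 -0.2827]
 [ 0.      0.      0.      1.    ]]
31337
[ 0.5082 -0.2933  0.207 ] [ 0.5058 -0.2758  0.2971] [0.0773 0.0572 0.2536]
```

```bash
python3 -m pendant '[85,0,3,-59,0,85,0,3,-59,0,85,0,3,-59,0,85,0,3,-59,0,85,0,3,-59,0,85,0,3,-59,0,85,0,3,-59,0,85,0,0,0,0]'
python3 - <<'E'
from h import *
o=r.get_obs();print(o["tcp_pos"],o["joints"])
a=cv2.imread("pics/w1.png")
p,X=cloud("wrist")
cv2.imwrite("pics/w2.png",cv2.resize(np.vstack([a,p[...,::-1]]),(400,600)))
m=(np.hypot(X[...,0]-.490,X[...,1]-.1265)<.03)
for lo,hi in((.075,.085),(.085,.095),(.095,.105),(.105,.115),(.117,.14)):
    Q=X[m&(X[...,2]>lo)&(X[...,2]<hi)]
    if len(Q)>8: print(lo,len(Q),*circ(Q),(Q.min(0)+Q.max(0))/2,np.ptp(Q,axis=0))
Q=X[m&(X[...,2]>.115)&(X[...,2]<.14)][:,2]
print(np.histogram(Q,bins=np.arange(.115,.135,.001)))
E
```

```text
clock: 4.08
tcp_pos: [0.4679, 0.1254, 0.2319]
orientation: [1.111, 1.27, -1.108]
contact_force: [0.6, -1.2, -0.5]
grip_width: 0.0853
[0.4679 0.1254 0.2319] [ 0.2181  0.2276 -0.6901  1.962   0.1695  1.0078 -0.415 ]
0.085 27 [0.4904 0.1258 0.0154] 0.0004765054959543806 [0.4895 0.129  0.093 ] [0.0307 0.0243 0.0039]
0.095 100 [0.4906 0.1252 0.0162] 0.001056663965880161 [0.489  0.1289 0.1   ] [0.0313 0.0253 0.01  ]
0.105 550 [0.4884 0.1298 0.0113] 0.0039312892162216085 [0.4896 0.1274 0.11  ] [0.0325 0.0283 0.0099]
0.117 1509 [0.4912 0.1241 0.015 ] 0.0027510435950999844 [0.4916 0.1235 0.1222] [0.0374 0.0373 0.0103]
(array([ 31,  21,  27,  41,  50,  39,  60, 160, 390, 421, 263,  55,   3,
         0,   0,   0,   0,   0,   0,   0]), array([0.115, 0.116, 0.117, 0.118, 0.119, 0.12 , 0.121, 0.122, 0.123,
       0.124, 0.125, 0.126, 0.127, 0.128, 0.129, 0.13 , 0.131, 0.132,
       0.133, 0.134, 0.135]))
```

View pics/w2.png

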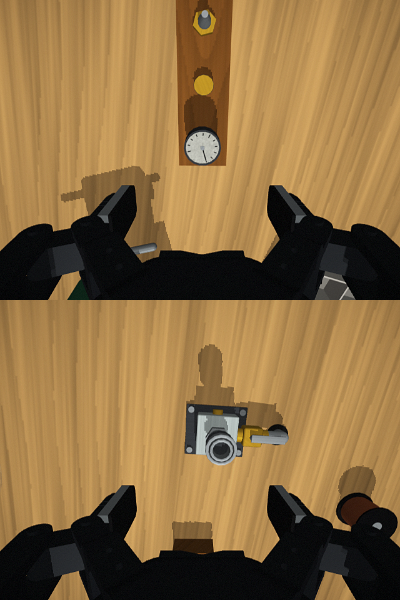

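The wrist view shows the coupler clear between the open jaws, axis near (0.4907, 0.1255) and rim near 0.124. I centre, descend and close lightly on the sleeve to feel the lateral offset.

```bash
python3 -m pendant '[85,0,22.6,2.6,0,85,36,0,0,0,85,37,0,0,0,85,37,0,0,0,85,36,0,0,0,85,0,0,0,0]'
python3 - <<'E'
from h import *
o=r.get_obs();print(o["clock"],o["tcp_pos"],o["contact_force"],o["moment"])
E
python3 -m pendant '[30,0,0,0,0,30,0,0,0,0,30,0,0,0,0,30,0,0,0,0,30,0,0,0,0,30,0,0,0,0]' 20
python3 - <<'E'
from h import *
o=r.get_obs();M=R.from_rotvec(o["orientation"]).as_matrix();print(o["tcp_pos"],"F tool",M.T@o["contact_force"],M.T@o["moment"],o["grip_width"])
E
```

```text
clock: 4.88
tcp_pos: [0.4896, 0.1187, 0.0831]
orientation: [1.112, 1.268, -1.121]
contact_force: [0.0, -0.7, 0.8]
grip_width: 0.085
4.875 [0.4896 0.1187 0.0831] [ 0.007  -0.6686  0.8102] [0.0215 0.0041 0.0576]
clock: 5.62
tcp_pos: [0.4916, 0.1221, 0.0856]
orientation: [1.114, 1.267, -1.113]
contact_force: [0.3, -1.7, 4.2]
grip_width: 0.0364
[0.4916 0.1221 0.0856] F tool [-4.1547  0.1305  1.7446] [ 0.2152 -0.2463  0.0954] 0.03644809146050966
```

```bash
python3 -m pendant '[30,0,0,0,0,30,0,0,0,0,30,2,0,0,0,30,2,0,0,0,30,2,0,0,0,30,2,0,0,0,30,0,0,0,0,30,0,0,0,0]' 70
python3 -m pendant '[30,1,0,0,0,30,0,0,0,0]';python3 -m pendant '[30,1,0,0,0,30,0,0,0,0]'; python3 -m pendant '[30,1,0,0,0,30,0,0,0,0]'
```

```text
clock: 6.62
tcp_pos: [0.4916, 0.1221, 0.0774]
orientation: [1.114, 1.267, -1.113]
contact_force: [2.2, -2.0, 5.1]
grip_width: 0.0359
clock: 6.88
tcp_pos: [0.4916, 0.1221, 0.0765]
orientation: [1.114, 1.267, -1.113]
contact_force: [2.3, -2.4, 6.4]
grip_width: 0.0358
clock: 7.12
tcp_pos: [0.4916, 0.1222, 0.0764]
orientation: [1.114, 1.266, -1.113]
contact_force: [-1.1, -4.4, 17.2]
grip_width: 0.0355
clock: 7.38
tcp_pos: [0.4917, 0.1222, 0.0763]
orientation: [1.113, 1.265, -1.114]
contact_force: [-3.9, -5.1, 27.9]
grip_width: 0.0357
```

The hard stop is felt: the TCP stopped at 0.0763 while force rose to 28 N. I relax, release, rise and check the sleeve.

```bash
python3 -m pendant '[30,-2,0,0,0,30,0,0,0,0,85,0,0,0,0,85,0,0,0,0,85,0,0,0,0,85,0,0,0,0,85,-30,0,0,0,85,-40,0,0,0,85,-40,0,0,0,85,-36,0,0,0,85,0,0,0,0,85,0,0,0,0]'
python3 - <<'E'
from h import *
o=r.get_obs();M=R.from_rotvec(o["orientation"]).as_matrix();print(o["tcp_pos"],M[:,0],o["contact_force"])
ims=[]
for cam in("wrist","scene"):
    p,X=cloud(cam)
    c=(viewer.calibration(cam));K=np.array(c["mtx"]);q=np.array(c["world_to_cam"])@[.4912,.125,.11,1]
    u,v=int(K[0,2]+K[0,0]*q[0]/-q[2]),int(K[1,2]-K[1,1]*q[1]/-q[2]);print(u,v)
    ims.append(cv2.resize(p[max(v-60,0):v+60,max(u-60,0):u+60],(400,400),interpolation=cv2.INTER_CUBIC))
    m=np.hypot(X[...,0]-.491,X[...,1]-.1255)<.032
    for lo,hi in((.079,.088),(.088,.097),(.097,.106),(.106,.112),(.112,.118),(.118,.121),(.121,.14)):
        Q=X[m&(X[...,2]>lo)&(X[...,2]<hi)]
        if len(Q)>8: print(lo,len(Q),*circ(Q),(Q.min(0)+Q.max(0))/2,np.ptp(Q,axis=0)[:2])
cv2.imwrite("pics/s2.png",np.hstack(ims)[...,::-1])
E
```

```text
clock: 8.88
tcp_pos: [0.4907, 0.1219, 0.2216]
orientation: [1.113, 1.268, -1.115]
contact_force: [1.2, -0.6, -0.4]
grip_width: 0.0848
[0.4907 0.1219 0.2216] [-0.0008 -0.0005 -1.    ] [ 1.2476 -0.5953 -0.3958]
324 231
0.079 22 [0.4904 0.1296 0.015 ] 0.0003792314335258396 [0.4907 0.1341 0.0856] [0.0293 0.0204]
0.088 74 [0.4905 0.1275 0.0173] 0.0006225644781435437 [0.4898 0.136  0.0925] [0.0343 0.0178]
0.097 91 [0.4904 0.1303 0.0146] 0.0009973264912920452 [0.4905 0.1342 0.1015] [0.0306 0.0213]
0.106 86 [0.4908 0.1265 0.0141] 0.0024735883977805365 [0.4911 0.1335 0.1091] [0.0323 0.0238]
0.112 1328 [0.4901 0.1308 0.0134] 0.005363093024064725 [0.491  0.1268 0.115 ] [0.0372 0.0372]
0.118 76 [0.4907 0.1288 0.0117] 0.001851509324027089 [0.4902 0.1255 0.1195] [0.0322 0.031 ]
0.121 588 [0.4907 0.1273 0.0118] 0.0010806736544401105 [0.4908 0.127  0.1243] [0.0271 0.027 ]
291 195
0.079 52 [0.4894 0.126  0.0179] 0.0012397491132917096 [0.4951 0.1203 0.0835] [0.028  0.0276]
0.088 80 [0.4896 0.1258 0.0181] 0.0010516971807644087 [0.4953 0.1214 0.0925] [0.0276 0.0297]
0.097 87 [0.4894 0.1258 0.0183] 0.0011868422185694152 [0.4929 0.1208 0.1014] [0.0321 0.0318]
0.106 50 [0.4896 0.126  0.0188] 0.0010771582768041802 [0.4956 0.1207 0.1091] [0.0277 0.0278]
0.112 97 [0.4922 0.1235 0.0151] 0.002650299099505677 [0.492  0.1236 0.1151] [0.0348 0.0356]
0.118 33 [0.4915 0.1242 0.0118] 0.0013479393264231442 [0.4914 0.1242 0.1195] [0.0246 0.0252]
0.121 69 [0.4914 0.1242 0.0121] 0.0014879118633430981 [0.4915 0.1238 0.1232] [0.0272 0.0272]
```

View pics/s2.png

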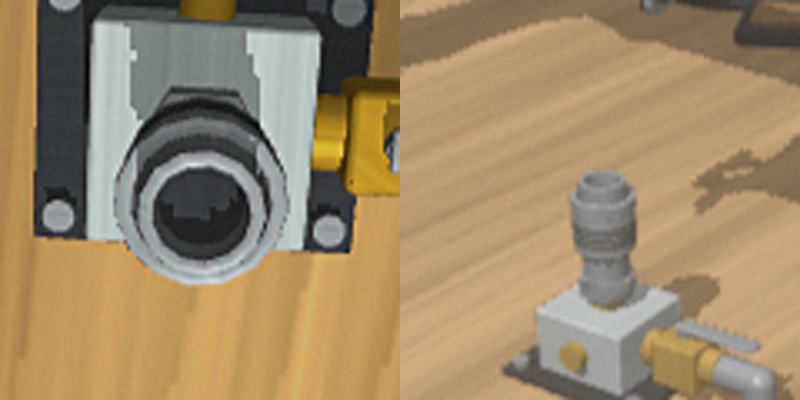

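The sleeve stays back: its top is at about 0.115 and the rim stands out at about 0.124. Wrist crop rim centre is (205,212), and the neck is visible in the scene crop. Now to the gauge.

```bash
python3 -m pendant '[85,0,-5.8,59.1,0,85,0,-5.8,59.1,0,85,0,-5.8,59.1,0,85,0,-5.8,59.1,0,85,0,-5.8,59.1,0,85,0,-5.8,59.1,0,85,0,-5.8,59.1,0,85,0,0,0,0,85,0,0,0,0]'
python3 - <<'E'
from h import *
o=r.get_obs();M=R.from_rotvec(o["orientation"]).as_matrix();print(o["tcp_pos"],M)
p,X=cloud("wrist")
Q=X[(np.hypot(X[...,0]-.507,X[...,1]+.294)<.035)&(X[...,2]>.081)&(X[...,2]<.1)];print(len(Q),(Q.min(0)+Q.max(0))/2,Q.mean(0),np.ptp(Q,axis=0),np.median(Q,0))
E
```

```text
clock: 10.1
tcp_pos: [0.5037, -0.2923, 0.2211]
orientation: [1.114, 1.27, -1.114]
contact_force: [0.2, 0.6, -0.7]
grip_width: 0.0852
[ 0.5037 -0.2923  0.2211] [[-0.0017  0.9917  0.1289]
 [ 0.0019  0.1289 -0.9917]
 [-1.     -0.0014 -0.0021]]
2968 [ 0.5076 -0.2929  0.0851] [ 0.5074 -0.2924  0.0864] [0.0493 0.0499 0.0083] [ 0.5074 -0.2923  0.0864]
```

```bash
python3 -m pendant '[85,0,3.4,1.1,0,85,0,0,0,0.1745,85,0,0,0,0.1745,85,0,0,0,0.1745,85,0,0,0,0.1745,85,0,0,0,0.1745,85,0,0,0,0.1745,85,0,0,0,0.1745,85,0,0,0,0.1745,85,0,0,0,0.1745,85,40,0,0,0,85,40,0,0,0,85,40,0,0,0,85,30,0,0,0,85,20,0,0,0,85,0,0,0,0,85,0,0,0,0]' 20
python3 - <<'E'
from h import *
o=r.get_obs();M=R.from_rotvec(o["orientation"]).as_matrix();print(o["tcp_pos"],M[:,1],o["contact_force"],o["joints"])
E
python3 -m pendant '[44,0,0,0,0,44,0,0,0,0,44,0,0,0,0,44,0,0,0,0,44,0,0,0,0]' 20
```

```text
clock: 12.28
tcp_pos: [0.5085, -0.2935, 0.0532]
orientation: [2.155, 0.14, -2.152]
contact_force: [-0.3, 0.1, 0.4]
grip_width: 0.0848
[ 0.5085 -0.2935  0.0532] [ 0.13   -0.9915  0.0005] [-0.3002  0.0813  0.4469] [ 0.5286  0.5601 -0.1452  1.8964  0.1205  0.692  -1.128 ]
clock: 12.9
tcp_pos: [0.5081, -0.2942, 0.0532]
orientation: [2.156, 0.139, -2.153]
contact_force: [-0.7, 0.3, 6.5]
grip_width: 0.0493
```

```bash
python3 -m pendant '[85,0,0,0,0,85,0,0,0,0,85,0,0,0,0,85,0,0,0,-0.1745,85,0,0,0,-0.1745,85,0,0,0,-0.1745,85,0,0,0,-0.1745,85,0,0,0,-0.1745,85,0,0,0,-0.1745,85,0,0,0,-0.1745,85,0,0,0,-0.1745,85,0,0,0,-0.1745,85,0,0,0,0,85,0,0,0,0]'
python3 -m pendant '[44,0,0,0,0,44,0,0,0,0,44,0,0,0,0,44,0,0,0,0,44,0,0,0,0]' 20
python3 -m pendant '[44,0,0,0,0,44,0,0,0,0]' 60
```

```text
clock: 14.65
tcp_pos: [0.5075, -0.294, 0.0522]
orientation: [1.116, 1.266, -1.116]
contact_force: [0.5, 0.6, 0.9]
grip_width: 0.0848
clock: 15.28
tcp_pos: [0.5077, -0.2939, 0.0525]
orientation: [1.114, 1.267, -1.114]
contact_force: [-0.5, 0.8, 3.5]
grip_width: 0.0498
clock: 15.52
tcp_pos: [0.5077, -0.2939, 0.0527]
orientation: [1.114, 1.267, -1.114]
contact_force: [-1.9, 1.2, 4.6]
grip_width: 0.0487
```

```bash
python3 -m pendant '[44,-8,0,0,0,44,-30,0,0,0,44,-40,0,0,0,44,-40,0,0,0,44,-30,0,0,0,44,0,4.7,-52.3,0,44,0,4.7,-52.3,0,44,0,4.7,-52.3,0,44,0,4.7,-52.3,0,44,0,4.7,-52.3,0,44,0,4.7,-52.3,0,44,0,4.7,-52.3,0,44,0,4.7,-52.3,0,44,0,0,0,0,44,0,0,0,0]'
python3 - <<'E'
from h import *
o=r.get_obs();M=R.from_rotvec(o["orientation"]).as_matrix();print(o["tcp_pos"],M,o["contact_force"],o["grip_width"])
p,X=cloud("scene");cv2.imwrite("pics/s3.png",cv2.resize(p[110:270,210:370],(600,600),interpolation=cv2.INTER_CUBIC)[...,::-1])
p,X2=cloud("wrist");cv2.imwrite("pics/w3.png",p[...,::-1])
m=np.hypot(X[...,0]-.491,X[...,1]-.1255)<.035
for lo,hi in((.088,.097),(.097,.106),(.106,.111),(.121,.14),(.145,.166),(.168,.19),(.2,.23)):
    Q=X[m&(X[...,2]>lo)&(X[...,2]<hi)]
    if len(Q)>8: print(lo,len(Q),*circ(Q))
E
```

```text
clock: 17.4
tcp_pos: [0.4906, 0.1254, 0.1999]
orientation: [1.112, 1.268, -1.114]
contact_force: [0.4, -0.4, -4.0]
grip_width: 0.0486
[0.4906 0.1254 0.1999] [[-0.001   0.9916  0.1292]
 [-0.0009  0.1292 -0.9916]
 [-1.     -0.0011  0.0007]] [ 0.4314 -0.4305 -4.0143] 0.04857848302625515
0.088 83 [0.4902 0.1253 0.0177] 0.0011501759117877417
0.097 74 [0.4898 0.1258 0.0181] 0.0012305940770328011
0.106 43 [0.4898 0.1255 0.0184] 0.0011522655463061283
0.121 66 [0.4909 0.1246 0.012 ] 0.0015398929861360799
0.145 44 [0.4894 0.1235 0.0091] 0.001118863871333615
0.168 111 [0.4898 0.1234 0.0092] 0.0030051793379166944
0.2 483 [0.4878 0.1361 0.036 ] 0.002082638392929021
```

View pics/s3.png

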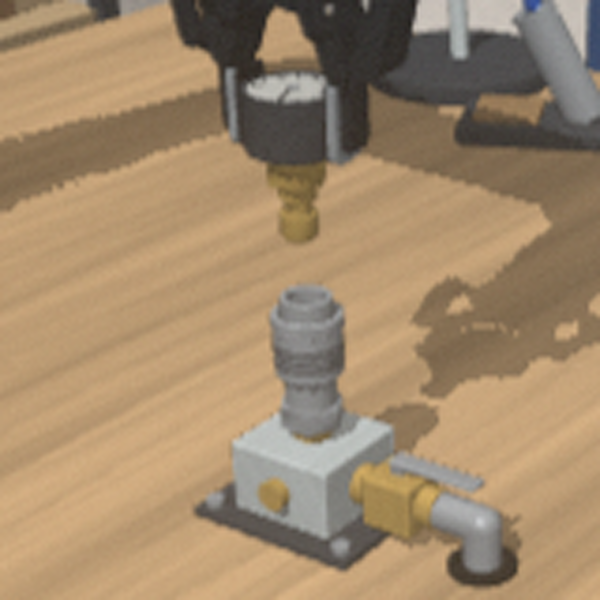

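The plug hangs upright over the coupler. In the crop, the plug tip is at (299,225) and the coupler's lean-corrected axis at about x=300. After a small correction I go down by feel.

```bash
python3 -m pendant '[44,15,0.5,-0.8,0,44,11,0,0,0,44,3,0,0,0,44,0,0,0,0]'; python3 -m pendant '[44,1.5,0,0,0,44,1.5,0,0,0,44,0,0,0,0]';python3 -m pendant '[44,1,0,0,0,44,1,0,0,0,44,0,0,0,0]';
```

```text
clock: 18.0
tcp_pos: [0.4913, 0.1266, 0.1709]
orientation: [1.113, 1.268, -1.114]
contact_force: [0.6, 0.9, -4.3]
grip_width: 0.0486
clock: 18.38
tcp_pos: [0.4915, 0.1267, 0.1683]
orientation: [1.114, 1.267, -1.114]
contact_force: [-0.1, 0.0, -3.3]
grip_width: 0.0484
clock: 18.75
tcp_pos: [0.4914, 0.1266, 0.1662]
orientation: [1.114, 1.267, -1.114]
contact_force: [0.2, -0.4, -3.3]
grip_width: 0.0485
```

```bash
for i in 1 2 3; do python3 -m pendant '[44,1,0,0,0,44,1,0,0,0,44,0,0,0,0]' | grep -E "tcp|force"; done
```

```text
tcp_pos: [0.4914, 0.1266, 0.1642]
contact_force: [-0.6, 0.7, -4.2]
tcp_pos: [0.4914, 0.1267, 0.1622]
contact_force: [1.0, 0.1, -3.2]
tcp_pos: [0.4914, 0.1267, 0.1602]
contact_force: [0.2, 0.2, -3.2]
```

The plug is inside the bore without side force. I continue down gently.

```bash
for i in 1 2 3; do python3 -m pendant '[44,1.5,0,0,0,44,1.5,0,0,0,44,0,0,0,0]' | grep -E "tcp|force"; done
```

```text
tcp_pos: [0.4916, 0.1268, 0.1573]
contact_force: [-0.9, 0.3, -2.0]
tcp_pos: [0.4916, 0.1267, 0.1543]
contact_force: [-0.9, 0.1, -0.4]
tcp_pos: [0.4915, 0.1268, 0.1511]
contact_force: [0.1, 0.9, -0.4]
```

```bash
for i in 1 2 3; do python3 -m pendant '[44,1.5,0,0,0,44,1.5,0,0,0,44,0,0,0,0]' | grep -E "tcp|force|grip|clock"; done
```

```text
clock: 21.38
tcp_pos: [0.4915, 0.1268, 0.1481]
contact_force: [-0.7, 0.1, 0.1]
grip_width: 0.0483
clock: 21.75
tcp_pos: [0.4915, 0.1268, 0.1452]
contact_force: [-1.1, 1.5, -0.6]
grip_width: 0.0487
clock: 22.12
tcp_pos: [0.4915, 0.1267, 0.1421]
contact_force: [-0.1, 1.3, -0.7]
grip_width: 0.0486
```

Collar force is about 3 N, as expected. About 5 mm remain, so I use finer steps.

```bash
for i in 1 2 ; do python3 -m pendant '[44,1,0,0,0,44,1,0,0,0,44,0,0,0,0]' | grep -E "tcp|force"; done; for i in 1; do python3 -m pendant '[44,0.5,0,0,0,44,0.5,0,0,0,44,0,0,0,0]' | grep -E "tcp|force|clock"; done
```

```text
tcp_pos: [0.4915, 0.1267, 0.1401]
contact_force: [-0.3, 1.4, -2.2]
tcp_pos: [0.4915, 0.1267, 0.1384]
contact_force: [-0.9, 1.5, 2.2]
clock: 23.25
tcp_pos: [0.4916, 0.1268, 0.1383]
contact_force: [-3.4, 0.3, 12.9]
```

The hexagon seems to have landed, since force rose to 13 N with no travel. I check the sleeve.

```bash
cat > chk.py <<'E'
from h import *
import sys
p,X=cloud("scene");cv2.imwrite(sys.argv[1],cv2.resize(p[120:270,215:365],(600,600),interpolation=cv2.INTER_CUBIC)[...,::-1])
m=np.hypot(X[...,0]-.491,X[...,1]-.1255)<.035
for lo in np.arange(.07,.13,.004):
    Q=X[m&(X[...,2]>lo)&(X[...,2]<lo+.004)]
    if len(Q)>8: print(round(lo,3),len(Q),circ(Q)[0],np.ptp(Q,axis=0)[:2])
E
python3 chk.py pics/s4.png
```

```text
0.07 26 [0.4901 0.1255 0.0133] [0.0215 0.0221]
0.074 28 [0.4897 0.126  0.0135] [0.0254 0.0202]
0.078 25 [0.4898 0.126  0.0138] [0.0235 0.0209]
0.082 28 [0.4902 0.1253 0.0133] [0.0247 0.0234]
0.09 35 [0.4898 0.1257 0.0179] [0.0269 0.0307]
0.094 35 [0.49   0.1253 0.0177] [0.0265 0.0305]
0.098 37 [0.4897 0.1259 0.0184] [0.0316 0.0317]
0.102 36 [0.4899 0.1254 0.0177] [0.0323 0.0264]
0.106 39 [0.49   0.1254 0.0176] [0.0332 0.0261]
0.11 36 [0.4901 0.1255 0.0174] [0.0313 0.0263]
0.114 32 [0.489  0.126  0.0189] [0.0228 0.0333]
0.118 42 [0.4913 0.124  0.0167] [0.0328 0.026 ]
0.122 57 [0.4893 0.1263 0.017 ] [0.0385 0.036 ]
0.126 36 [0.4898 0.1266 0.0155] [0.0222 0.02  ]
```

View pics/s4.png

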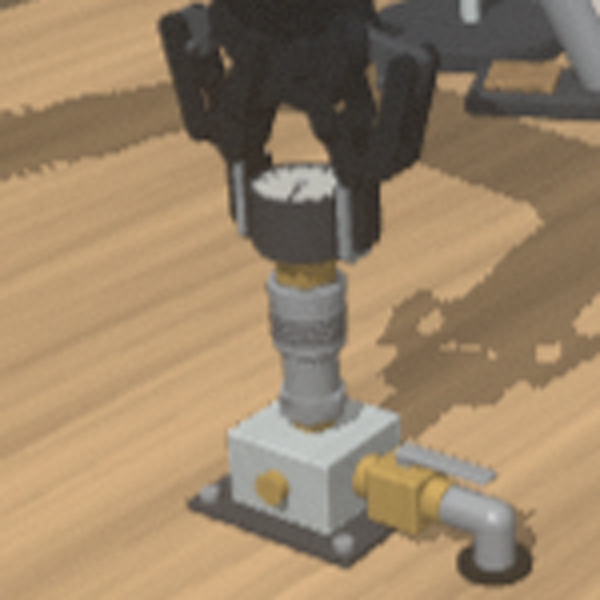

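The sleeve (crop y 275–350) has sprung up against the hexagon, covering 0.089–0.124 again. I relax, do a small tug test, then open and retreat.

```bash
python3 -m pendant '[44,-1,0,0,0,44,-1,0,0,0,44,0,0,0,0]'; python3 -m pendant '[44,-0.5,0,0,0,44,0,0,0,0]'
```

```text
clock: 23.68
tcp_pos: [0.4915, 0.1267, 0.1393]
orientation: [1.114, 1.267, -1.114]
contact_force: [-0.8, 1.7, 2.4]
grip_width: 0.0488
clock: 23.92
tcp_pos: [0.4915, 0.1267, 0.1397]
orientation: [1.114, 1.268, -1.114]
contact_force: [1.2, 1.4, 0.7]
grip_width: 0.0486
```

```bash
python3 -m pendant '[44,-0.5,0,0,0,44,0,0,0,0]'|grep -E "tcp|force";python3 -m pendant '[44,-0.5,0,0,0,44,0,0,0,0]'|grep -E "tcp|force"; python3 -m pendant '[44,-0.5,0,0,0,44,0,0,0,0]'|grep -E "tcp|force"
```

```text
tcp_pos: [0.4915, 0.1267, 0.1401]
contact_force: [1.4, 2.8, -1.8]
tcp_pos: [0.4914, 0.1266, 0.1405]
contact_force: [2.3, 2.9, -7.0]
tcp_pos: [0.4912, 0.1266, 0.141]
contact_force: [2.3, 2.5, -7.6]
```

```bash
python3 chk.py pics/s5.png | tail -4; python3 - <<'E'
from h import *
p,X=cloud("scene")
m=np.hypot(X[...,0]-.491,X[...,1]-.1255)<.04
Q=X[m&(X[...,2]>.15)&(X[...,2]<.19)];print(np.percentile(Q[:,2],[50,80,90,95]))
a=cv2.imread("pics/s4.png");b=cv2.imread("pics/s5.png");cv2.imwrite("pics/cmp.png",np.hstack([a[120:420,150:450],b[120:420,150:450]]))
E
```

```text
0.114 35 [0.49   0.1261 0.0184] [0.0276 0.0285]
0.118 42 [0.4907 0.125  0.018 ] [0.0293 0.033 ]
0.122 69 [0.4887 0.127  0.0162] [0.0362 0.0356]
0.126 22 [0.4908 0.1241 0.0131] [0.019  0.0235]
[0.1712 0.175  0.1809 0.1858]
```

View pics/cmp.png

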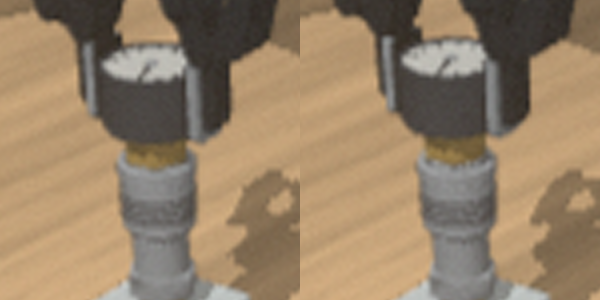

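The tug met rising resistance while the sleeve stayed forward. The gauge rose about 2–3 mm, which is ball play in the groove. I press it gently back home before releasing.

```bash
python3 -m pendant '[44,1,0,0,0,44,1,0,0,0,44,0,0,0,0]'|grep -E "tcp|force";python3 -m pendant '[44,0.5,0,0,0,44,0.5,0,0,0,44,0,0,0,0]'|grep -E "tcp|force";python3 -m pendant '[44,0.5,0,0,0,44,0,0,0,0]'|grep -E "tcp|force"
```

```text
tcp_pos: [0.4913, 0.1267, 0.1396]
contact_force: [-0.6, 0.8, 1.6]
tcp_pos: [0.4913, 0.1267, 0.1384]
contact_force: [-3.5, 1.4, 3.6]
tcp_pos: [0.4913, 0.1267, 0.1383]
contact_force: [-4.6, 0.0, 8.9]
```

```bash
python3 -m pendant '[85,0,0,0,0,85,0,0,0,0,85,0,0,0,0,85,0,0,0,0,85,-30,0,0,0,85,-40,0,0,0,85,-40,0,0,0,85,-20,0,0,0,85,0,0,0,0]'
python3 chk.py pics/s6.png|tail -3
python3 - <<'E'
from h import *
for cam in("scene","top","wrist"):
    p,X=cloud(cam)
    m=np.hypot(X[...,0]-.491,X[...,1]-.1255)<.019
    Q=X[m&(X[...,2]>.165)&(X[...,2]<.18)];print(cam,len(Q),np.median(Q,0))
    if cam=="top": print([ (n,[np.array(q["location"]) for q in nets.look_for(n,cam)[:1]]) for n in("nozzle_mid","blank_mid","spool_mid")])
E
```

```text
clock: 26.9
tcp_pos: [0.4923, 0.127, 0.2692]
orientation: [1.115, 1.265, -1.111]
contact_force: [0.3, -0.5, -0.1]
grip_width: 0.0852
0.118 49 [0.492  0.1235 0.0169] [0.035  0.0346]
0.122 62 [0.4893 0.1269 0.0164] [0.035  0.0375]
0.126 26 [0.4906 0.1246 0.0138] [0.0201 0.0245]
scene 127 [0.4917 0.1253 0.1719]
top 0 [nan nan nan]
[('nozzle_mid', [array([ 0.4862, -0.1316,  0.0486])]), ('blank_mid', [array([ 0.4957, -0.2131,  0.0499])]), ('spool_mid', [array([0.7657, 0.0132, 0.0558])])]
wrist 2261 [0.4909 0.126  0.1732]
  return _methods._mean(a, axis=axis, dtype=dtype,
  ret = um.true_divide(
```

View pics/s6.png

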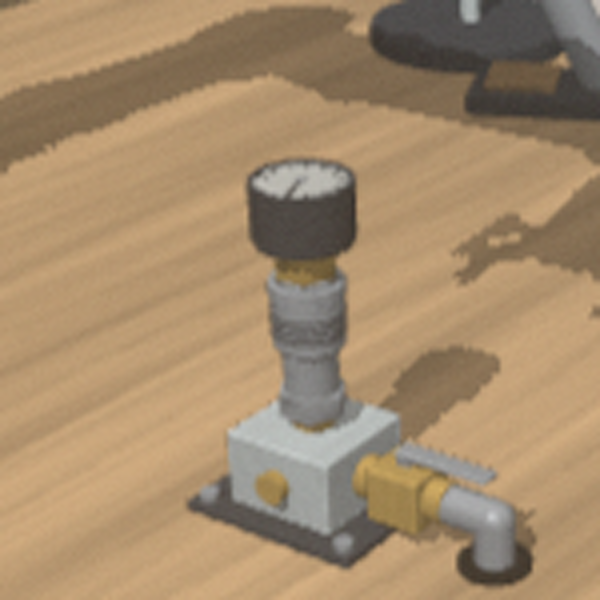

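```bash
cat > sh.py <<'E'
from h import *
import sys
g=[cv2.imread(f"pics/{n}.png",0).astype(np.float32) for n in sys.argv[1:]]
w={"dial+case":(slice(165,285),slice(262,330)),"sleeve":(slice(300,400),slice(260,360))}
for k,(a,b) in w.items():
    for n,x in zip(sys.argv[2:],g[1:]):
        t=g[0][a,b];A=x[a.start-16:a.stop+16,b.start-8:b.stop+8]
        c=cv2.matchTemplate(A,t,cv2.TM_CCOEFF_NORMED);_,s,_,l=cv2.minMaxLoc(c);print(k,n,"shift",l[0]-8,l[1]-16,round(s,3))
E
python3 sh.py s4 s5 s6; python3 -c "
from h import *
c=viewer.calibration('scene');K=np.array(c['mtx']);W=np.array(c['world_to_cam'])
f=lambda z:(lambda q:K[1,2]-K[1,1]*q[1]/-q[2])(W@[.491,.126,z,1])
print('crop px per mm',4*(f(.16)-f(.161)))"
```

```text
dial+case s5 shift -1 -5 0.993
dial+case s6 shift -1 -3 0.985
sleeve s5 shift 0 0 0.998
sleeve s6 shift 0 0 0.998
crop px per mm 2.0185084262269584
```

The gauge sits about 1.5 mm higher than when pressed, probably dragged up by the opening pads. I press it down from above with shut fingertips on the dial, which gives no drag on retreat.

```bash
python3 -m pendant '[0,0,-1,0,0,0,0,0,0,0,0,0,0,0,0,0,0,0,0,0,0,0,0,0,0,0,0,0,0,0,0,30,0,0,0,0,30,0,0,0,0,20,0,0,0,0,7,0,0,0,0,0,0,0,0]' 20; for i in 1 2; do python3 -m pendant '[0,1,0,0,0,0,1,0,0,0,0,0,0,0,0]'|grep -E "tcp|force"; done
```

```text
clock: 28.62
tcp_pos: [0.4905, 0.1267, 0.1809]
orientation: [1.114, 1.268, -1.114]
contact_force: [-0.4, 0.5, -0.6]
grip_width: 0.0001
tcp_pos: [0.4906, 0.1266, 0.1791]
contact_force: [-0.6, -0.2, 0.6]
tcp_pos: [0.4904, 0.1265, 0.1767]
contact_force: [0.6, 0.2, -0.7]
```

```bash
for i in 1 2 3 4; do python3 -m pendant '[0,0.6,0,0,0,0,0.6,0,0,0,0,0,0,0,0]'|grep -E "tcp|force"; done
```

```text
tcp_pos: [0.4904, 0.1266, 0.1755]
contact_force: [0.2, -0.0, 0.4]
tcp_pos: [0.4905, 0.1266, 0.1744]
contact_force: [0.6, 0.6, -0.5]
tcp_pos: [0.4906, 0.1266, 0.1733]
contact_force: [-0.1, -0.2, 2.0]
tcp_pos: [0.4907, 0.1267, 0.1728]
contact_force: [-1.8, -0.1, 8.9]
```

```bash
for i in 1 2; do python3 -m pendant '[0,0.4,0,0,0,0,0,0,0,0]'|grep -E "tcp|force"; done; python3 chk.py pics/s7.png >/dev/null; python3 sh.py s4 s6 s7
python3 -m pendant '[0,-2,0,0,0,0,-8,0,0,0,0,-30,0,0,0,0,-40,0,0,0,0,0,0,0,0]';  python3 chk.py pics/s8.png >/dev/null; python3 sh.py s4 s6 s7 s8; python3 sh.py s6 s8 s7
```

```text
tcp_pos: [0.4908, 0.1267, 0.1727]
contact_force: [-3.2, -0.7, 12.1]
tcp_pos: [0.4909, 0.1268, 0.1727]
contact_force: [-4.1, -1.7, 15.0]
dial+case s6 shift -1 -3 0.985
dial+case s7 shift 0 2 0.802
sleeve s6 shift 0 0 0.998
sleeve s7 shift 0 0 0.997
clock: 32.05
tcp_pos: [0.4921, 0.1274, 0.2542]
orientation: [1.117, 1.264, -1.11]
contact_force: [0.8, 0.2, 0.3]
grip_width: -0.0002
dial+case s6 shift -1 -3 0.985
dial+case s7 shift 0 2 0.802
dial+case s8 shift -1 -3 0.984
sleeve s6 shift 0 0 0.998
sleeve s7 shift 0 0 0.997
sleeve s8 shift 0 0 0.997
dial+case s8 shift 0 0 0.998
dial+case s7 shift 1 5 0.82
sleeve s8 shift 0 0 0.997
sleeve s7 shift 0 0 0.997
```

```bash
python3 - <<'E'
from h import *
from scipy.ndimage import gaussian_filter1d
for n in("s4","s5","s6","s7","s8"):
    g=cv2.imread(f"pics/{n}.png")[...,2].astype(float)
    e=[]
    for u in range(285,322,4):
        col=gaussian_filter1d(g[235:285,u-2:u+3].mean(1),1.5);d=np.gradient(col);i=np.argmax(d);w=d[max(i-4,0):i+5].clip(0);e.append(235+np.sum(w*np.arange(max(i-4,0),max(i-4,0)+len(w)))/w.sum())
    print(n,"case bottom edge px",round(np.median(e),2),"mm vs")
E
```

```text
s4 case bottom edge px 264.05 mm vs
s5 case bottom edge px 263.91 mm vs
s6 case bottom edge px 260.34 mm vs
s7 case bottom edge px 263.86 mm vs
s8 case bottom edge px 265.66 mm vs
```

```bash
python3 - <<'E'
from h import *
a=cv2.imread("pics/scene0.png")
a=cv2.resize(a[120:270,215:365],(600,600),interpolation=cv2.INTER_CUBIC);cv2.imwrite("pics/s0.png",a)
T={n:cv2.imread(f"pics/{n}.png",0) for n in("s0","s3","s4","s6","s8")}
# s3 used another window: skip.  knurl band + lower edge
for nm,(y0,y1) in {"knurl..edge":(305,372),"neck/block (fixed)":(380,470)}.items():
    t=T["s0"][y0:y1,262:356]
    for n in("s4","s6","s8"):
        A=T[n][y0-50:y1+50,250:370];c=cv2.matchTemplate(A,t,cv2.TM_CCOEFF_NORMED);_,s,_,l=cv2.minMaxLoc(c);print(nm,n,l[0]-12,l[1]-50,round(s,3))
p,X=cloud("wrist");o=r.get_obs();print(o["tcp_pos"])
m=np.hypot(X[...,0]-.491,X[...,1]-.126)<.02
Q=X[m&(X[...,2]>.15)&(X[...,2]<.2)];print("dial z",np.median(Q,0))
cv2.imwrite("pics/lock.png",np.hstack([cv2.resize(cv2.imread(f"pics/{n}.png")[140:420,200:410],(390,520)) for n in("s0","s8")]))
E
```

```text
knurl..edge s4 0 0 0.997
knurl..edge s6 0 0 0.997
knurl..edge s8 0 0 0.996
neck/block (fixed) s4 0 0 0.998
neck/block (fixed) s6 0 0 0.998
neck/block (fixed) s8 0 0 0.998
[0.4904 0.1263 0.2512]
dial z [0.491  0.1265 0.1718]
```

View pics/lock.png

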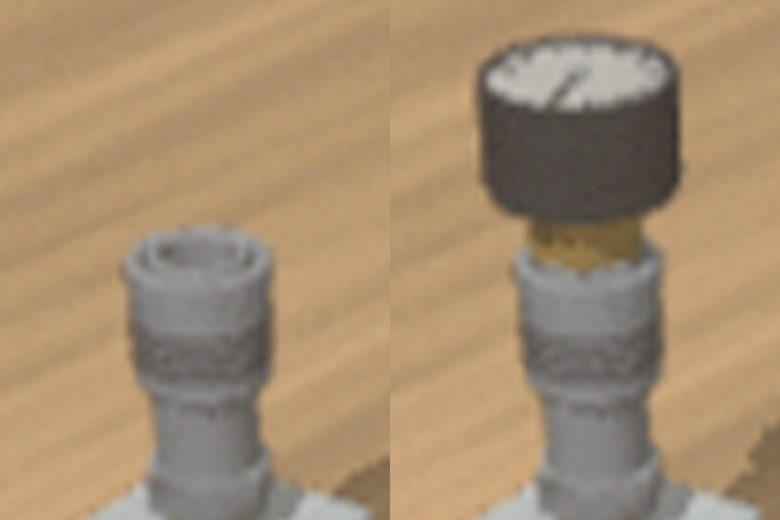

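The sleeve is exactly at its initial forward position (0 px shift), with the gauge seated in it. The bystanders have not moved and the robot is clear, so I hand in.

```bash
python3 -c "
from h import *
o=r.get_obs();print(o['clock'],o['contact_force']);r.hand_in()"
```

```text
32.15 [-0.5548 -0.5    -0.2549]
the job is handed in; nothing more can be done
```

The gauge is plugged into the coupler with the sleeve sprung forward over it, and the job was handed in at 32 s. One check is unsettled: the gauge may rest 0.5–1.5 mm above hard contact, so the 1 mm "fully home" tolerance is not proven.

**What I did**
- **Sleeve:** I gripped it and pulled it down to its hard stop, where the force rose to 28 N with no more travel. The cameras then showed it staying back.
- **Gauge:** I centred it with two crossed grips and lifted it from the rack. I lowered the plug by feel. The collar gave about 3 N, and the hexagon landed at about 13 N with almost no side force.
- **Release:** I tugged it lightly, pressed it back home and let go. I then pressed once more on the dial, at 15 N.

**Last checks**
- **Sleeve position:** the scene camera puts it exactly where it was at the start, sprung forward (0 px shift).
- **Robot and bystanders:** the robot is clear of everything. Blow nozzle, blanking plug and spool were last checked after the release and were where they started, within the networks' error. Only the dial press came after that.

**What disagreed**
- **Tug test:** the gauge rose about 2–3 mm before it met resistance, which I take to be ball play in the groove. I did not pull harder to prove the lock.
- **Resting height:** pressing the dial felt about 0.5–1.5 mm of travel before hard contact. In the scene image the gauge sits about 1.5 mm higher than when pressed. It returned to the same height after the second press, so I think the collar spring holds it there.
- **Other height measurements:** wrist-camera dial height varied between 0.1718 and 0.1732 m, where 0.171–0.173 m would be fully home. An edge measurement of the case was too noisy to use.

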